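# Flip the lane stop down and slide the jar tray against it for label reading

## Robot

A 6-joint arm with a two-finger parallel gripper is mounted at the origin on the work surface. World frame = base frame: x ahead of the robot, y to its left, z up, the work surface at z = 0. Lengths are in mm, angles in rad, forces in N, time in s.
With the tool pointing down it reaches from about 300 to 850 mm from the base axis. Payload 5.4 kg.
Tool frame: the origin (TCP) lies at the very end of the fingers, on their centre line; the grasp point (between the pads) lies 19 mm behind it; z points along the fingers, y is the direction in which the jaws open and shut (so a half turn about z gives the same grasp; the last joint's range is limited). The gripper opens to 85 mm and grips with 20 to 120 N. Pads are 22 mm wide; open, the fingers measure 114 mm over their backs; the gripper's body (76 mm by 85 mm) begins 54 mm behind the grasp point. The pads swing forward as they close: fully open they stand 13 mm farther back than shut.
Start: joints at [-1.56, 0.158, 1.597, -0, 1.386, -0.21], TCP at [125.908, -561.029, 231.299] pointing down, gripper open.
Joint ranges: [-2.91, 2.91], [-0.94, 2.29], [0.18, 2.7], [-1.29, 4.43], [0.17, 2.64], [-3, 3]. Speed limits (rad/s): [2.57, 2.57, 3.14, 3.14, 3.14, 3.14].

## Interface

Orientations are given as a unit quaternion [w, x, y, z].
In Python, from workcell import arm, cams, sign_off gives the robot as it stands.
- The arm moves only by the shell command python3 -m creep 'ROWS' [FORCE]. ROWS is a JSON object of lists of equal length, an entry for each row: "jaw": the closure, from 0 (fully open) to 1 (shut); "travel": the shift along the tool's x, y, z normalised to -1 to 1, where 1 is 10 cm, a list of three; "twist": the turn about the tool's z normalised to -1 to 1, where 1 is 0.5 rad. A call has 1 to 20 rows; each row is the pose to reach, as a shift and turn from the pose measured when the call began, along the tool's axes at that moment; what a row does not reach only later rows make up. A row lasts 1/12 s, in which the tool goes at most 41.7 mm and 7.16 degrees, less where a joint would pass 70% of its speed; a pose out of reach is approached as far as the arm can. A call with a number of a shift or a turn outside -1 to 1 is refused whole. A call with a gripper value outside its range is refused whole. The fingers move at their own pace and stop on an object; FORCE is the grip in N (left out, the last holds). Time passes only in rows, so rows that repeat a pose let the fingers close. It gives the time, the measured TCP pose, the force and the opening at its end, in the units of the state.
- arm.sense(): the state, without advancing time (a new reading comes with each control period).
- cams.grab_frame(name): name is "scene" or "top"; returns (picture, depth): 384x512x3 uint8, red, green, blue; 384x512 float32, mm along the optical axis (not along the pixel's ray), 0 where there is no reading.
- cams.calibration(name): a dict with "fovy" (degrees; the focal length in pixels is half the picture's height over the tangent of half this angle, whatever the lens; pixels are square), "cx", "cy" (the principal point, pixels), "T" (4x4, takes a point from camera to world coordinates). Camera axes: x right, y down, z forward; pixel columns grow to the right and rows downward; lengths in mm; the calibration is good to about 2 mm. A picture is of the moment at which its call begins. calibration takes no time and is no camera call.
- sign_off(): hands the job in, once; it reports no verdict.
The state is a dict: "time": time; "qpos": joint angles; "joint_velocities": joint speeds; "effort": joint torques, N m; "eef_pos": TCP position; "tool_rot": TCP orientation; "wrist_force": force on the tool from outside, world axes, zero at the start; "wrist_torque": the same for the moment, N m; "gripper_width": opening from 0.0 (shut) to 1.0 (fully open).
Only numpy, scipy, OpenCV 4.12 (cv2) and the standard library are available. Lean on these libraries where they do the work, as an engineer would, in place of code of your own. Each camera call takes 0.05 s, during which the arm holds its last target. There are 200 camera calls.

## Task

Flip the red stop flag all the way down across the lane, then slide the blue jar tray along the lane until it rests against the flag, in front of the label reader. Slide the tray on the lane, do not lift or tip it, and leave the green tray that has already been read and the blue-capped jar behind the fence undisturbed. Leave the flag down and let go of everything.

Things in the scene. Friction and masses are not known exactly. Their poses are not given: they have to be found in the camera images.
- station: fixed lane: grey base 600 mm long (its y), 180 mm wide, 12 mm thick; place and yaw vary. Origin: underside, on the lane's centre line; x across the lane, away from the robot; z up. Lane 110 mm wide between 10 mm thick rails: far fence top 50 mm, near rail top 27 mm above the table. The blue tray stands towards its -y end, the green one at its +y end.
- stop_block: black block 30 (x) x 50 (y) x 45 mm behind the fence, fixed at a varying place along it; bears the flag's hinge between steel cheeks (to 70 mm) and, on its -y side, the white label reader (62 mm high). Origin: centre of its underside, level with the lane floor (12 mm above the table). Axes as the station's: y along the lane from blue to green tray. The lane's centre line is at its x = -83 mm.
- flag_hinge (a point): point on the red flag's hinge axis, mid-width of the flag, 60 mm above the stop block's origin. It does not move; axes as the stop block's. The flag turns about its y. The flag face that stops the blue tray lies 7 mm to the -y side of this point.
- stop_flag (a joint): hinge angle of the red flag, rad. 0: leaning back from the lane, 0.349 rad past upright; grows as it swings over towards the robot's side. 1.92, its end stop: fully down, bar level across the lane (to -x). Starts at 0 to 0.5. Stiff hinge (friction 0.14 N m, more than its weight): it stays where it is left, so it must be pushed all the way (about 2 N at its end).
- flag_knob (a point): black ball, 24 mm diameter, at the flag's end, 130 mm from the hinge. Red bar 12 mm thick, 24 mm wide (along the lane); its back (top when down) is flat and free to push. On the other side a red plate with a yellow stripe: 14 mm thick along the lane, 48 to 118 mm from the hinge, reaching 48 mm from the bar's mid-line; when down, its edge is 12 mm above the lane floor.
- tray_center (a point): blue tray with four white-capped jars fixed in it, to be slid: 120 mm along its y (the lane), 100 mm along x, walls 35 mm, caps 62 mm high, 0.35 to 0.7 kg. Point: its centre, half-way up, 31 mm above its underside. It stands on the lane floor on the flag's -y side with 5 mm play to each rail. Touching the lowered flag, this point has y = -67 mm in the stop block's frame.
- done_tray_center (a point): green tray, same shape and size as the blue one, on the lane beyond the flag (block's +y side), already read: leave it alone. This point is its centre, 31 mm above its underside.
- sample_jar: white jar with blue cap, 60 mm in diameter, 100 mm high, standing behind the fence: leave it alone. Origin: centre of its underside.

How it is judged (in metres and radians):
On the way, in this order (a step that is already met when the one before it is completed fails the run):
1. the red flag is fully down while the blue tray is still well short of it (more than 50 mm) (value of joint stop_flag above 1.82 rad and y of tray_center in the frame of stop_block below -0.117 m), for 0.2 s.
2. the blue tray is against the lowered flag (gap under 6 mm) (value of joint stop_flag above 1.82 rad and y of tray_center in the frame of stop_block between -0.073 and -0.061 m), for 0.2 s.
At the end, for the whole second after the job is handed in: The flag is fully down (joint above 1.82), and the blue tray stands at rest and flat on the lane floor between the rails, its front within 6 mm of the lowered flag (all of step 2 and x of tray_center in the frame of stop_block between -0.093 and -0.073 m and z of tray_center in the frame of stop_block below 0.036 m and angle between tray_center's own z axis and vertical below 0.06 rad and linear speed of tray below 0.02 m/s); the robot touches nothing.
It fails at once if the blue tray is lifted more than 20 mm off the lane (z of tray_center in the frame of stop_block above 0.051 m).
It fails at once if the blue tray is tipped by more than 0.3 rad (angle between tray_center's own z axis and vertical above 0.3 rad).
It fails at once if the green tray is moved by more than 15 mm (distance of done_tray_center from where it was at the start of the episode above 0.015 m).
It fails at once if the white jar with the blue cap behind the fence is moved by more than 25 mm (distance of sample_jar from where it was at the start of the episode above 0.025 m).
It also fails if it takes over 53 s, if anything falls off the work surface, if the arm or the gripper's body presses on something with over 40 N, if the wrist force passes 120 N, or if a joint passes its speed limit or range.

## Working session

There is one attempt and no reset: what is moved stays moved. The work goes in short steps, Python scripts to look and compute and a shell command to move; the robot and the scene stay as the last step left them, time stands still between calls to the robot, and variables do not carry over. Pictures are saved under pics/ and viewed, about 8 in all and at most 12, crops included, and the job is handed in when it is done.

```bash
mkdir -p pics
cat > h.py <<'E'
import numpy as np, cv2
from workcell import arm, cams, sign_off
def cloud(n):
    im,d=cams.grab_frame(n); c=cams.calibration(n); T=np.array(c["T"]); h,w=d.shape
    f=h/2/np.tan(np.radians(c["fovy"])/2)
    u,v=np.meshgrid(np.arange(w),np.arange(h))
    P=np.stack([(u-c["cx"])/f*d,(v-c["cy"])/f*d,d],-1)@T[:3,:3].T+T[:3,3]
    P[d==0]=np.nan
    return im,d,P
def save(n,im): cv2.imwrite(n,im[...,::-1])
E
python3 - <<'E'
from h import *
for n in("scene","top"):
    im,d,P=cloud(n); save(f"pics/{n}0.png",im); np.savez(f"{n}0.npz",im=im,P=P)
    c=cams.calibration(n);print(n,c["fovy"],np.round(c["T"],2).tolist(),(d==0).mean())
s=arm.sense();print(s)
E
```

```text
scene 46.16573430501897 [[0.04, 0.81, -0.59, 1094.23], [1.0, -0.04, 0.02, 46.43], [-0.0, -0.59, -0.81, 831.5], [0.0, 0.0, 0.0, 1.0]] 0.004063924153645833
top 56.324077766024274 [[-0.03, -1.0, 0.09, 483.93], [-1.0, 0.02, -0.01, 53.96], [0.01, -0.09, -1.0, 966.62], [0.0, 0.0, 0.0, 1.0]] 0.003941853841145833
{'time': 0.1, 'qpos': array([-1.56011361e+00,  1.58975083e-01,  1.59815373e+00, -2.62370816e-05,
        1.38619136e+00, -2.10087838e-01]), 'joint_velocities': array([-0.00168703, -0.00120241, -0.00253761, -0.00125727,  0.00062529,
       -0.00010564]), 'effort': array([-8.94487566e-04, -3.96992218e+01, -3.32339573e+01, -8.25049119e-05,
        4.23620120e-03, -2.10970676e-06]), 'eef_pos': array([ 125.88661863, -560.47762795,  230.39775406]), 'tool_rot': array([-8.60752218e-04,  9.93913092e-01,  1.10163607e-01,  7.31467902e-05]), 'wrist_force': array([ 0.04345271,  0.1234811 , -0.78819311]), 'wrist_torque': array([ 0.00488477, -0.00201261,  0.06835031]), 'gripper_width': 0.9981996998773923}
```

View pics/scene0.png

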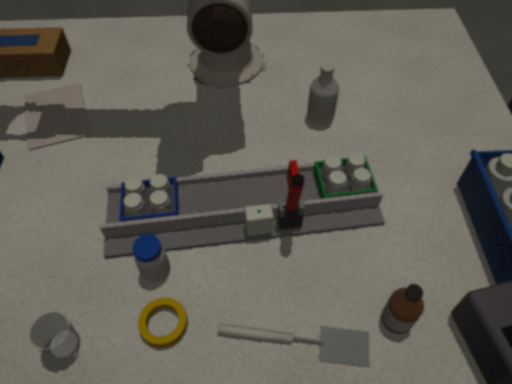

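View pics/top0.png

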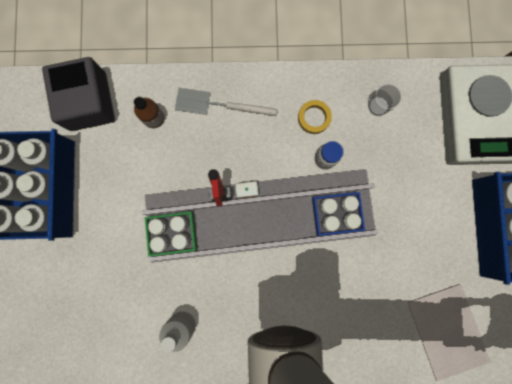

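The scene view shows the blue tray at (150,197), the red flag upright at (294,190), the white reader at (259,220) and the green tray at (346,178). In the top view they are at (340,213), (217,190), (246,189) and (171,233), with the capped jar at (331,153).

Run:
```python
from h import *
for n in("top","scene"):
    z=np.load(n+"0.npz"); im=z["im"].astype(int);P=z["P"]; R,G,B=im[...,0],im[...,1],im[...,2]
    X,Y,Z=P[...,0],P[...,1],P[...,2]
    ws=(X>350)&(X<800)&(abs(Y)<420)
    M={"blue":(B>R+40)&(B>G+25)&ws,"green":(G>R+30)&(G>B+30)&ws&(Z>15),"red":(R>G+50)&(R>B+50)&(abs(R-G)>0)&(G<60)&ws&(Z>40)}
    for k,m in M.items():
        k_,lab,st,ce=cv2.connectedComponentsWithStats(m.astype(np.uint8))
        for i in range(1,k_):
            if st[i,4]>15:
                p=P[lab==i]; p=p[np.isfinite(p[:,0])]
                r=cv2.minAreaRect(p[:,:2].astype(np.float32))
                print(n,k,st[i],"med",np.median(p,0).round(),"min",np.percentile(p,2,axis=0).round(),"max",np.percentile(p,98,axis=0).round(),"rect",np.round(r[0]),np.round(r[1]),round(r[2],1))
    # fence top: z 44..56 pts
    for lo,hi,nm in((45,55,"fence"),(22,32,"near")):
        m=ws&(Z>lo)&(Z<hi)&(abs(R-B)<25)
        p=P[m]; 
        print(n,nm,len(p))
        if nm=="fence":
            # ransac line
            best=None;rng=np.random.default_rng(0)
            for _ in range(500):
                a,b=p[rng.integers(len(p),size=2),:2]; d=b-a
                L=np.hypot(*d)
                if L<200: continue
                nn=np.array([-d[1],d[0]])/L; e=abs((p[:,:2]-a)@nn)<5
                if best is None or e.sum()>best.sum(): best=e
            q=p[best]; l=cv2.fitLine(q[:,:2].astype(np.float32),cv2.DIST_L2,0,.01,.01).ravel()
            print(" line",l.round(3),best.sum(),"yaw",np.degrees(np.arctan(-l[0]/l[1])), "z",np.median(q[:,2]),"yrange",q[:,1].min(),q[:,1].max())
    # black knob, white reader
    ms={"dark":(im.max(-1)<45)&ws&(Z>55)&(X>500),"white":(im.min(-1)>(170 if n=="top" else 120))&ws&(Z>50)&(Z<85)}
    for k,m in ms.items():
        k_,lab,st,ce=cv2.connectedComponentsWithStats(m.astype(np.uint8))
        for i in range(1,k_):
            if st[i,4]>15:
                p=P[lab==i]; print(n,k,st[i],np.median(p,0).round(),p.min(0).round(),p.max(0).round())
```

```text
top blue [322 142  21  20 337] med [ 665. -144.  100.] min [ 642. -167.   97.] max [ 688. -122.  103.] rect [ 664. -145.] [49. 48.] 88.3
top blue [313 192  52  44 378] med [ 514. -162.   47.] min [ 462. -228.   33.] max [ 566. -105.   50.] rect [ 515. -167.] [104. 121.] 5.5
top green [145 212  51  44 359] med [476. 263.  47.] min [421. 205.  31.] max [527. 329.  51.] rect [474. 267.] [100. 121.] 5.4
top red [211 179  10  27 148] med [565. 133. 192.] min [539. 128. 146.] max [590. 141. 199.] rect [564. 136.] [54. 17.] 2.5
top fence 1407
 line [ 9.20000e-02 -9.96000e-01  5.56556e+02  4.03630e+01] 873 yaw 5.298947 z 50.43536702051722 yrange -258.83294556717823 336.2066897744449
top near 1955
top dark [135  98  12  11 105] [787. 317. 130.] [777. 305. 113.] [800. 330. 134.]
top dark [209 171   9   8  56] [598. 136. 209.] [591. 128. 204.] [606. 145. 213.]
top dark [222 196   6   4  18] [560. 126.  58.] [557. 118.  55.] [565. 131.  62.]
top white [237 183  20  13 215] [579.  67.  75.] [565.  44.  70.] [595.  92.  79.]
top white [345 198  12  12 113] [ 538. -192.   74.] [ 523. -205.   70.] [
[... 1065 characters left out ...]
1] med [568. 132. 192.] min [554. 126. 189.] max [592. 140. 205.] rect [574. 133.] [42. 14.] 4.6
scene fence 2001
 line [ 9.20000e-02 -9.96000e-01  5.61326e+02  7.26400e+00] 943 yaw 5.2854295 z 48.67604316213021 yrange -261.8744168916573 335.9818928229226
scene near 2116
scene dark [290 174  14  13 140] [606. 135. 204.] [576. 124. 170.] [613. 146. 211.]
scene dark [277 206  27  13 166] [580. 133.  58.] [567. 106.  55.] [588. 158.  86.]
scene dark [143 252  17  10  29] [ 686. -132.   89.] [ 675. -151.   80.] [ 692. -123.   93.]
scene dark [404 285  18  17 189] [792. 315. 128.] [780. 305. 106.] [800. 331. 132.]
scene dark [388 301   5  11  28] [793. 290.  74.] [786. 289.  62.] [800. 292.  81.]
```

```bash
python3 -m creep '{"jaw":[1,1,1,1,1],"travel":[[0.3,-0.2,-0.1],[0.6,-0.4,-0.2],[0.9,-0.6,-0.3],[1,-0.7,-0.3],[1,-0.7,-0.3]],"twist":[0.12,0.255,0.255,0.255,0.255]}' 30
python3 -m creep '{"jaw":[1,1,1,1,1],"travel":[[0.25,-0.23,0],[0.5,-0.46,0],[0.75,-0.7,0],[1,-0.93,0],[1,-0.93,0]],"twist":[0,0,0,0,0]}'
python3 -c "
from workcell import arm;s=arm.sense();print(s['eef_pos'],s['tool_rot'],s['qpos'],s['gripper_width'])"
```

```text
time: 0.52
eef_pos: [210.0, -468.4, 260.9]
tool_rot: [-0.001, 0.999, 0.048, 0.0]
wrist_force: [-0.4, 0.3, 0.2]
gripper_width: 0.3
time: 0.93
eef_pos: [302.7, -363.1, 260.4]
tool_rot: [-0.002, 0.999, 0.051, 0.001]
wrist_force: [-1.1, 1.1, -0.1]
gripper_width: 0.001
[ 302.73075134 -363.06882509  260.36439429] [-1.96250223e-03  9.98717102e-01  5.05931115e-02  7.97938382e-04] [-1.13419067 -0.13148348  1.83231803  0.00298014  1.4437941   0.33499403] 0.0011449619889200952
```

```bash
for i in 1; do
python3 -m creep '{"jaw":[1,1,1,1,1],"travel":[[0.25,-0.23,0],[0.5,-0.46,0],[0.75,-0.7,0],[1,-0.93,0],[1,-0.93,0]],"twist":[0,0,0,0,0]}'
python3 -m creep '{"jaw":[1,1,1,1,1],"travel":[[0.25,-0.23,0],[0.5,-0.46,0],[0.75,-0.7,0],[1,-0.93,0],[1,-0.93,0]],"twist":[0,0,0,0,0]}'
python3 -m creep '{"jaw":[1,1,1,1,1],"travel":[[0.25,-0.23,0],[0.5,-0.46,0],[0.75,-0.7,0],[1,-0.93,0],[1,-0.93,0]],"twist":[0,0,0,0,0]}'
python3 -m creep '{"jaw":[1,1,1,1,1,1],"travel":[[0.25,-0.23,0],[0.5,-0.46,0],[0.75,-0.7,0],[1,-0.93,0],[1,-0.93,0],[1,-0.93,0]],"twist":[0,0,0,0,0,0]}'
done
```

```text
time: 1.35
eef_pos: [394.9, -257.7, 260.3]
tool_rot: [-0.003, 0.999, 0.053, 0.001]
wrist_force: [0.3, -1.2, 0.3]
gripper_width: 0.0
time: 1.77
eef_pos: [486.7, -152.5, 260.4]
tool_rot: [-0.004, 0.998, 0.055, 0.001]
wrist_force: [0.1, 0.5, -0.7]
gripper_width: 0.005
time: 2.18
eef_pos: [578.1, -47.1, 260.3]
tool_rot: [-0.005, 0.998, 0.056, 0.002]
wrist_force: [-0.8, 0.1, -0.4]
gripper_width: 0.003
time: 2.68
eef_pos: [667.5, 55.2, 259.7]
tool_rot: [-0.004, 0.998, 0.057, 0.0]
wrist_force: [-0.5, -0.1, -0.5]
gripper_width: 0.002
```

```bash
python3 -m creep '{"jaw":[1,1,1,1],"travel":[[0,-0.3,0],[0.02,-0.6,0],[0.02,-0.86,0],[0.02,-0.86,0]],"twist":[0.04,0.04,0.04,0.04]}'
python3 -m creep '{"jaw":[1,1,1,1,1],"travel":[[0,0,0.3],[0,0,0.6],[0,0,0.93],[0,0,0.93],[0,0,0.93]],"twist":[0,0,0,0,0]}'
python3 - <<'E'
from h import *
im,d,P=cloud("scene"); save("pics/s1.png",cv2.resize(im[110:280,200:400],None,fx=3,fy=3))
E
```

```text
time: 3.02
eef_pos: [658.9, 142.7, 260.3]
tool_rot: [-0.005, 0.999, 0.048, 0.0]
wrist_force: [1.2, -1.0, 0.6]
gripper_width: 0.006
time: 3.43
eef_pos: [657.4, 141.2, 165.3]
tool_rot: [-0.004, 0.999, 0.047, -0.003]
wrist_force: [0.8, 0.5, 1.2]
gripper_width: 0.0
```

View pics/s1.png

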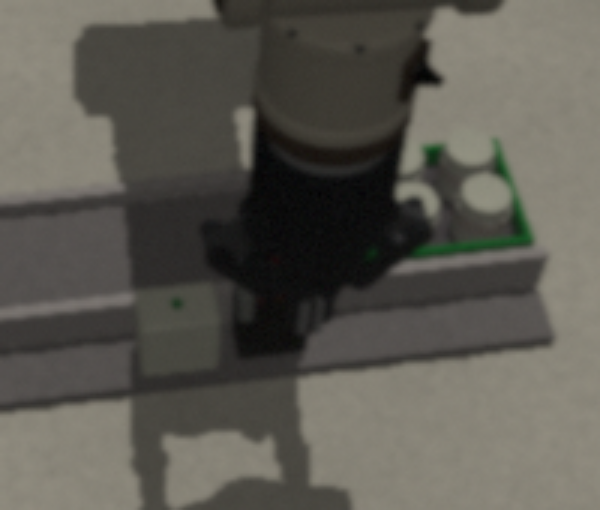

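The gripper stands behind the flag, hiding it from this camera (crop centre ~ (290,300)), in line with the hinge block. I push now.

```bash
python3 -m creep '{"jaw":[1,1,1,1,1,1],"travel":[[-0.15,0,0],[-0.3,0,0],[-0.42,0,0],[-0.54,0,0],[-0.66,0,0],[-0.7,0,0]],"twist":[0,0,0,0,0,0]}'
python3 -m creep '{"jaw":[1,1,1,1,1,1],"travel":[[-0.1,0,0.01],[-0.2,0,0.01],[-0.33,0,0.03],[-0.45,0,0.07],[-0.6,0,0.16],[-0.62,0,0.18]],"twist":[0,0,0,0,0,0]}'
```

```text
time: 3.98
eef_pos: [590.9, 134.4, 172.3]
tool_rot: [-0.004, 0.999, 0.047, 0.003]
wrist_force: [1.9, -0.4, 0.9]
gripper_width: -0.001
time: 4.48
eef_pos: [528.8, 128.3, 155.0]
tool_rot: [-0.004, 0.999, 0.047, 0.004]
wrist_force: [-0.6, -0.1, 0.6]
gripper_width: -0.003
```

```bash
python3 -m creep '{"jaw":[1,1,1,1,1,1],"travel":[[-0.08,0,0.08],[-0.155,0,0.17],[-0.21,0,0.24],[-0.255,0,0.3],[-0.31,0,0.4],[-0.33,0,0.45]],"twist":[0,0,0,0,0,0]}'
python3 - <<'E'
from h import *
im,d,P=cloud("scene"); save("pics/s2.png",cv2.resize(im[110:280,200:400],None,fx=3,fy=3))
E
```

```text
time: 4.98
eef_pos: [495.6, 125.4, 108.7]
tool_rot: [-0.004, 0.999, 0.047, 0.004]
wrist_force: [-1.1, 0.1, 0.5]
gripper_width: -0.003
```

View pics/s2.png

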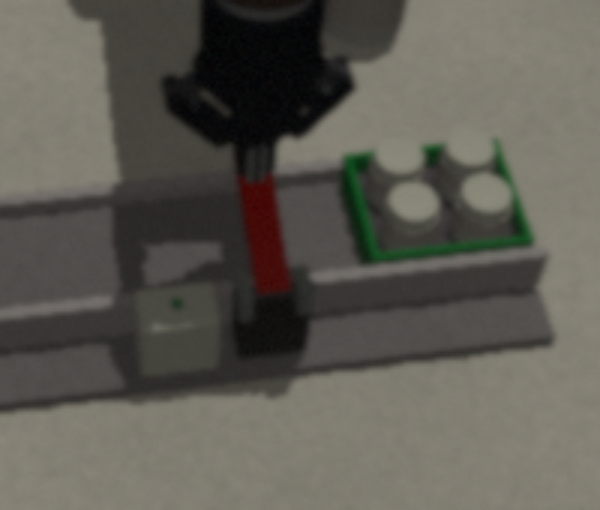

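The flag is swinging down ahead of the fingers: the red bar runs from (262,290) to (255,180) in the crop. I press on to level.

```bash
python3 -m creep '{"jaw":[1,1,1,1,1,1],"travel":[[-0.03,0,0.07],[-0.06,0,0.14],[-0.08,0,0.2],[-0.08,0,0.26],[-0.08,0,0.29],[-0.08,0,0.29]],"twist":[0,0,0,0,0,0]}'
python3 -m creep '{"jaw":[1,1,1],"travel":[[0,0,0.02],[0,0,0.02],[0,0,0.02]],"twist":[0,0,0]}'
```

```text
time: 5.53
eef_pos: [486.7, 125.0, 78.3]
tool_rot: [-0.004, 0.999, 0.047, 0.002]
wrist_force: [0.6, -0.4, 0.7]
gripper_width: -0.001
time: 5.78
eef_pos: [487.1, 125.0, 77.9]
tool_rot: [-0.004, 0.999, 0.047, 0.002]
wrist_force: [-5.8, -1.4, 12.9]
gripper_width: -0.002
```

```bash
python3 -m creep '{"jaw":[1,1,1],"travel":[[0,0,-0.35],[0,0,-0.7],[0,0,-0.7]],"twist":[0,0,0]}'
python3 -m creep '{"jaw":[1,1,1,1],"travel":[[0,0.35,0],[0,0.7,0],[0,1,0],[0,1,0]],"twist":[0,0,0,0]}'
python3 -m creep '{"jaw":[1,1,1,1],"travel":[[0,0.35,0],[0,0.7,0],[0,1,0],[0,1,0]],"twist":[0,0,0,0]}'
python3 -m creep '{"jaw":[1,1,1,1],"travel":[[0,0.35,0],[0,0.7,0],[0,1,0],[0,1,0]],"twist":[0,0,0,0]}'
python3 -m creep '{"jaw":[1,1,1,1,1],"travel":[[0,0.35,0],[0,0.7,0],[0,0.87,0],[0,0.87,0],[0,0.87,0]],"twist":[0,0,0,0,0]}'
python3 - <<'E'
from h import *
im,d,P=cloud("scene"); save("pics/s3.png",cv2.resize(im[100:290,80:400],None,fx=2.4,fy=2.4))
R=im.astype(int); m=(R[...,0]>R[...,1]+50)&(R[...,0]>R[...,2]+50)&(R[...,1]<60)&(abs(P[...,1]-130)<40)&(P[...,2]>30)
p=P[m]; print(len(p),p[p[:,2]>70].min(0),p[p[:,2]>70].max(0))
ex=np.array([.9957,.0924]);q=p[p[:,2]>65];x=(q[:,:2]-[570,133])@ex
for lo in range(-130,0,20):
    k=(x>=lo)&(x<lo+20); print(lo,k.sum(),np.median(q[k,2]) if k.any() else None)
s=arm.sense();print(s['qpos'],s['tool_rot'])
E
```

```text
time: 6.03
eef_pos: [491.7, 124.5, 154.8]
tool_rot: [-0.004, 0.999, 0.047, 0.008]
wrist_force: [0.8, -0.7, 1.1]
gripper_width: 0.001
time: 6.37
eef_pos: [502.1, 20.7, 154.4]
tool_rot: [-0.003, 0.999, 0.045, 0.009]
wrist_force: [-0.0, 0.0, 1.4]
gripper_width: 0.0
time: 6.7
eef_pos: [512.0, -83.2, 154.2]
tool_rot: [-0.001, 0.999, 0.043, 0.01]
wrist_force: [0.0, -0.8, -0.1]
gripper_width: 0.003
time: 7.03
eef_pos: [521.2, -187.1, 154.1]
tool_rot: [-0.0, 0.999, 0.041, 0.01]
wrist_force: [-0.4, -0.1, 0.9]
gripper_width: 0.0
time: 7.45
eef_pos: [528.4, -273.1, 153.6]
tool_rot: [-0.001, 0.999, 0.04, 0.01]
wrist_force: [0.1, -0.3, -1.5]
gripper_width: 0.001
510 [447.39145714 111.79013179  71.25145474] [573.22628793 145.15481596  80.2701916 ]
-130 38 76.90333559145483
-110 76 76.81995514257363
-90 80 76.51560224027929
-70 82 76.6828154540787
-50 87 76.85469720528181
-30 89 76.61650747154727
-10 58 76.66083231959465
[-0.68658986  0.26366749  1.6332124   0.01546998  1.23077985  0.79702787] [-7.99788318e-04  9.99106200e-01  4.10467866e-02  1.00659073e-02]
```

View pics/s3.png

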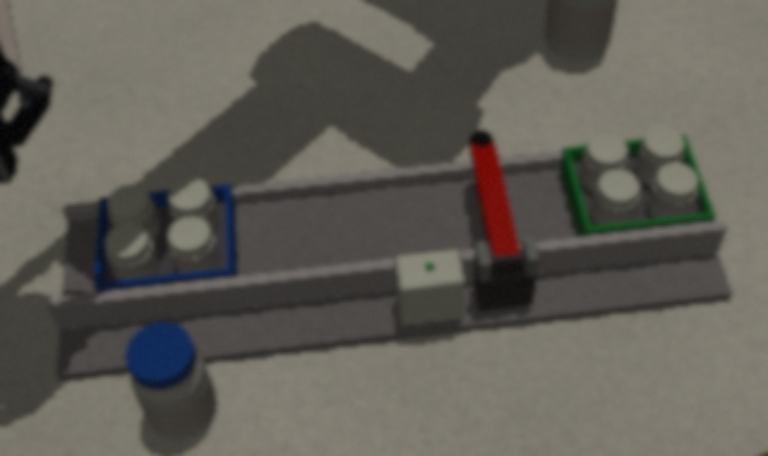

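The flag lies level across the lane (red bar from (505,250) to (480,140); the depth gives a constant 77 mm height), and the blue tray at (165,235) is untouched. Next I lower the tool behind it.

```bash
python3 -m creep '{"jaw":[1,1,1],"travel":[[-0.02,0,0.3],[-0.04,0,0.6],[-0.04,0,0.6]],"twist":[-0.02,-0.02,-0.02]}'
python3 -m creep '{"jaw":[1,1,1,1],"travel":[[0,0,0.3],[0,0,0.58],[0,0,0.61],[0,0,0.61]],"twist":[0,0,0,0]}'
python3 -m creep '{"jaw":[1,1,1],"travel":[[0,-0.1,0],[0,-0.2,0],[0,-0.2,0]],"twist":[0,0,0]}'
```

```text
time: 7.75
eef_pos: [521.9, -267.3, 87.1]
tool_rot: [-0.005, 0.999, 0.047, 0.006]
wrist_force: [-1.5, 0.2, -0.8]
gripper_width: -0.001
time: 8.08
eef_pos: [521.8, -264.8, 25.5]
tool_rot: [-0.006, 0.999, 0.047, 0.004]
wrist_force: [0.1, 0.0, 0.3]
gripper_width: -0.005
time: 8.33
eef_pos: [520.8, -243.1, 27.7]
tool_rot: [-0.006, 0.999, 0.048, 0.005]
wrist_force: [-0.7, 0.7, 0.4]
gripper_width: 0.006
```

```bash
python3 -m creep '{"jaw":[1,1,1,1,1,1,1,1,1,1],"travel":[[0,-0.04,-0.03],[0,-0.08,-0.04],[0,-0.14,-0.04],[0,-0.22,-0.04],[0,-0.31,-0.04],[0,-0.4,-0.04],[0,-0.48,-0.04],[0,-0.55,-0.04],[0,-0.6,-0.04],[0,-0.6,-0.04]],"twist":[0,0,0,0,0,0,0,0,0,0]}'
python3 - <<'E'
from h import *
im,d,P=cloud("top"); save("pics/t2.png",cv2.resize(im[130:280,120:400],None,fx=2.5,fy=2.5))
im=im.astype(int);R,G,B=im[...,0],im[...,1],im[...,2]
m=(B>R+40)&(B>G+25)&(P[...,2]<60)&(P[...,0]>400)&(P[...,0]<620)&(abs(P[...,1])<300)
r=cv2.minAreaRect(P[m][:,:2].astype(np.float32));c=np.array(r[0])-[570,133];print(r,c@[.9957,.0924],c@[-.0924,.9957])
E
```

```text
time: 9.17
eef_pos: [514.8, -182.3, 32.4]
tool_rot: [-0.006, 0.999, 0.049, 0.005]
wrist_force: [0.5, -0.3, 0.1]
gripper_width: 0.002
((508.10205078125, -94.21932983398438), (104.50830078125, 90.4146728515625), 4.7303996086120605) -82.62685411376953 -220.52291620788574
```

View pics/t2.png

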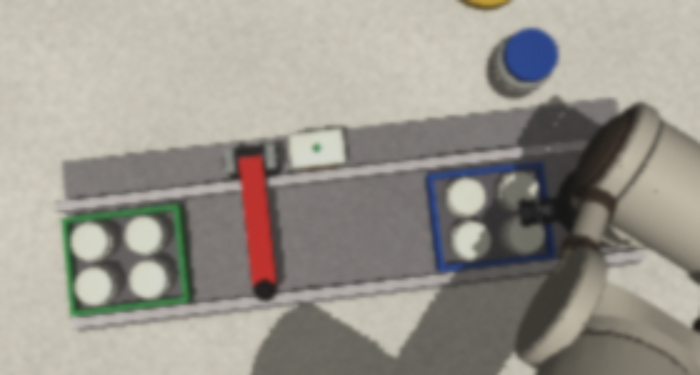

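The tray (crop (490,218)) is sliding straight, and the flag at (258,220) is still down. Tray centre y is about -235, as expected; 168 mm remain.

```bash
python3 -m creep '{"jaw":[1,1,1,1,1,1,1,1,1,1],"travel":[[0,-0.05,0],[0,-0.12,0],[0,-0.22,0],[0,-0.33,0],[0,-0.45,0],[0,-0.57,0],[0,-0.68,0],[0,-0.77,0],[0,-0.8,0],[0,-0.8,0]],"twist":[0,0,0,0,0,0,0,0,0,0]}'
python3 -m creep '{"jaw":[1,1,1,1,1,1,1,1,1,1],"travel":[[0,-0.05,0],[0,-0.12,0],[0,-0.22,0],[0,-0.32,0],[0,-0.42,0],[0,-0.52,0],[0,-0.6,0],[0,-0.66,0],[0,-0.7,0],[0,-0.7,0]],"twist":[0,0,0,0,0,0,0,0,0,0]}'
python3 - <<'E'
from h import *
s=arm.sense();c=s['eef_pos'][:2]-[570,133];print(c@[.9957,.0924],c@[-.0924,.9957])
im,d,P=cloud("top")
im=im.astype(int);R,G,B=im[...,0],im[...,1],im[...,2]
m=(B>R+40)&(B>G+25)&(P[...,2]<60)&(P[...,0]>400)&(P[...,0]<620)&(abs(P[...,1])<300)
p=P[m][:,:2]-[570,133];x=p@[.9957,.0924];y=p@[-.0924,.9957];print(np.percentile(x,[1,99]),np.percentile(y,[1,99]))
E
```

```text
time: 10.05
eef_pos: [506.4, -101.2, 32.8]
tool_rot: [-0.007, 0.999, 0.049, 0.004]
wrist_force: [0.6, 0.8, -0.5]
gripper_width: -0.006
time: 10.88
eef_pos: [499.3, -30.4, 33.8]
tool_rot: [-0.008, 0.999, 0.049, 0.004]
wrist_force: [-1.2, -0.9, -0.5]
gripper_width: 0.001
-85.52189174916847 -156.20040089057724
[-134.08731264  -35.13354771] [-110.86406918  -20.36776396]
```

```bash
python3 -m creep '{"jaw":[1,1,1,1,1],"travel":[[0.01,-0.02,0],[0.01,-0.05,0],[0.01,-0.08,0],[0.01,-0.11,0],[0.01,-0.12,0]],"twist":[0,0,0,0,0]}'
python3 -m creep '{"jaw":[1,1,1],"travel":[[0,-0.01,0],[0,-0.02,0],[0,-0.02,0]],"twist":[0,0,0]}'
python3 -m creep '{"jaw":[1,1,1],"travel":[[0,-0.01,0],[0,-0.02,0],[0,-0.02,0]],"twist":[0,0,0]}'
```

```text
time: 11.35
eef_pos: [499.2, -18.7, 34.1]
tool_rot: [-0.008, 0.999, 0.049, 0.004]
wrist_force: [0.6, -3.0, -1.4]
gripper_width: 0.002
time: 11.6
eef_pos: [499.0, -16.5, 34.1]
tool_rot: [-0.008, 0.999, 0.049, 0.004]
wrist_force: [0.5, -1.3, -1.0]
gripper_width: -0.001
time: 11.85
eef_pos: [498.7, -14.3, 34.1]
tool_rot: [-0.008, 0.999, 0.049, 0.004]
wrist_force: [1.3, -2.1, -0.3]
gripper_width: -0.001
```

```bash
for i in 1; do python3 -m creep '{"jaw":[1,1,1],"travel":[[0,-0.01,0],[0,-0.02,0],[0,-0.02,0]],"twist":[0,0,0]}'
python3 -m creep '{"jaw":[1,1,1],"travel":[[0,-0.01,0],[0,-0.02,0],[0,-0.02,0]],"twist":[0,0,0]}'; done
python3 - <<'E'
from h import *
im,d,P=cloud("top");save("pics/t3.png",cv2.resize(im[160:280,180:330],None,fx=4,fy=4))
im=im.astype(int);R,G,B=im[...,0],im[...,1],im[...,2]
m=(B>R+40)&(B>G+25)&(P[...,2]<60)&(P[...,0]>400)&(P[...,0]<620)&(abs(P[...,1])<300)
p=P[m][:,:2]-[570,133];x=p@[.9957,.0924];y=p@[-.0924,.9957];print(np.percentile(x,[1,99]),np.percentile(y,[1,99]))
m=(R>G+50)&(R>B+50)&(G<60)&(P[...,0]>400)&(P[...,0]<620)&(abs(P[...,1])<300)&(P[...,2]>65)
p=P[m][:,:2]-[570,133];x=p@[.9957,.0924];y=p@[-.0924,.9957];print("bar y (want +-12)",np.percentile(y,[2,98]))
E
```

```text
time: 12.1
eef_pos: [498.4, -12.9, 34.1]
tool_rot: [-0.007, 0.999, 0.05, 0.004]
wrist_force: [-0.6, -5.7, -1.8]
gripper_width: -0.003
time: 12.35
eef_pos: [498.3, -12.6, 34.2]
tool_rot: [-0.005, 0.999, 0.05, 0.004]
wrist_force: [-0.6, -10.5, -1.5]
gripper_width: 0.001
[-134.3823671   -34.86183503] [-82.22346603  -9.71059124]
bar y (want +-12) [-9.8199697  12.13122454]
```

View pics/t3.png

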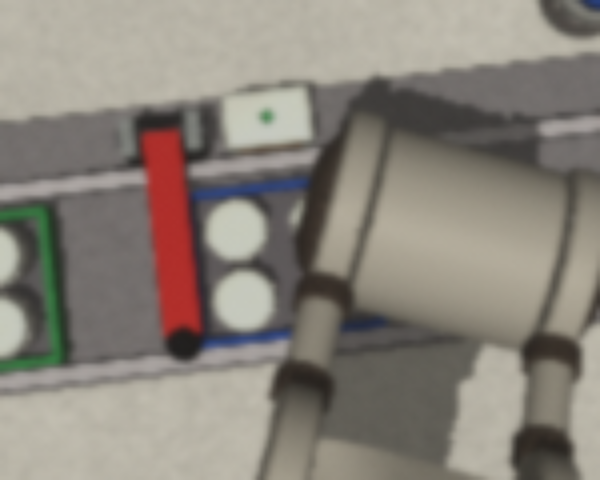

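The front wall of the tray sits under the bar's edge at (195,265), and the force rose to 10 N with the motion stalled, so it is against the flag. I back off, lift and check.

```bash
python3 -m creep '{"jaw":[1,1,1,1,1],"travel":[[0,0.05,0],[0,0.15,0],[0,0.3,0],[0,0.4,0],[0,0.4,0]],"twist":[0,0,0,0,0]}'
python3 -m creep '{"jaw":[1,1,1,1,1],"travel":[[0,0.1,-0.3],[0,0.5,-0.6],[0,0.8,-0.9],[0,1,-0.9],[0,1,-0.9]],"twist":[0,0,0,0,0]}'
python3 -m creep '{"jaw":[1,1,1,1,1],"travel":[[0,0.3,-0.3],[0,0.6,-0.5],[0,1,-0.5],[0,1,-0.5],[0,1,-0.5]],"twist":[0,0,0,0,0]}'
python3 - <<'E'
from h import *
for n in("top","scene"):
    im,d,P=cloud(n)
    if n=="scene": save("pics/s4.png",cv2.resize(im[100:290,80:400],None,fx=2.4,fy=2.4))
    im=im.astype(int);R,G,B=im[...,0],im[...,1],im[...,2]
    w=(P[...,0]>400)&(P[...,0]<620)&(abs(P[...,1])<350)
    for k,m in(("blue",(B>R+40)&(B>G+25)&(P[...,2]<60)&(P[...,2]>20)&w),("green",(G>R+30)&(G>B+30)&(P[...,2]>15)&w)):
        p=P[m]; r=cv2.minAreaRect(p[:,:2].astype(np.float32));c=np.array(r[0])-[570,133]
        print(n,k,r,"block x,y",c@[.9957,.0924],c@[-.0924,.9957])
    m=(R>G+50)&(R>B+50)&(G<60)&w&(P[...,2]>60);print("bar z",np.percentile(P[m][:,2],[5,50,95]))
print(arm.sense())
E
```

```text
time: 12.82
eef_pos: [502.9, -54.2, 34.1]
tool_rot: [-0.005, 0.999, 0.049, 0.004]
wrist_force: [0.7, 0.4, 0.4]
gripper_width: 0.002
time: 13.23
eef_pos: [514.6, -159.8, 127.0]
tool_rot: [-0.002, 0.999, 0.047, 0.008]
wrist_force: [-0.3, 0.1, -0.5]
gripper_width: 0.002
time: 13.65
eef_pos: [523.1, -260.6, 176.2]
tool_rot: [-0.003, 0.999, 0.046, 0.008]
wrist_force: [0.4, -0.1, -0.7]
gripper_width: 0.004
top blue ((491.8101806640625, 58.09516525268555), (99.69337463378906, 115.5008544921875), 5.256638050079346) block x,y -84.77480984344483 -67.35800465126037
top green ((492.63348388671875, 192.02157592773438), (114.02577209472656, 286.2488708496094), 14.024639129638672) block x,y -71.58024647827149 65.9164492401123
bar z [75.9269056  78.66107506 81.1779241 ]
scene blue ((493.7916564941406, 54.96962356567383), (100.5860824584961, 110.28812408447266), 5.171257019042969) block x,y -83.09065441131592 -70.65319487571716
scene green ((493.30035400390625, 190.06317138671875), (111.94766235351562, 281.7601318359375), 13.895769119262695) block x,y -71.09720048217774 63.90484703979492
bar z [74.42528212 76.70441013 78.816536  ]
{'time': 13.75, 'qpos': array([-0.67383484,  0.21955273,  1.64049041,  0.01543029,  1.27602188,
        0.79799127]), 'joint_velocities': array([ 0.01617257, -0.0100102 ,  0.01329319, -0.0017592 , -0.00156116,
       -0.00337254]), 'effort': array([-9.70415622e-01, -4.10416961e+01, -3.28115737e+01,  9.74760682e-03,
       -7.92012038e-02, -9.42103952e-06]), 'eef_pos': array([ 522.73698422, -258.20747207,  175.30181839]), 'tool_rot': array([-0.00370924,  0.99885218,  0.04724497,  0.00696198]), 'wrist_force': array([-0.50938067, -0.23325387,  0.57080158]), 'wrist_torque': array([ 0.02439234, -0.01886401, -0.00513816]), 'gripper_width': 0.0013748698586104053}
```

View pics/s4.png

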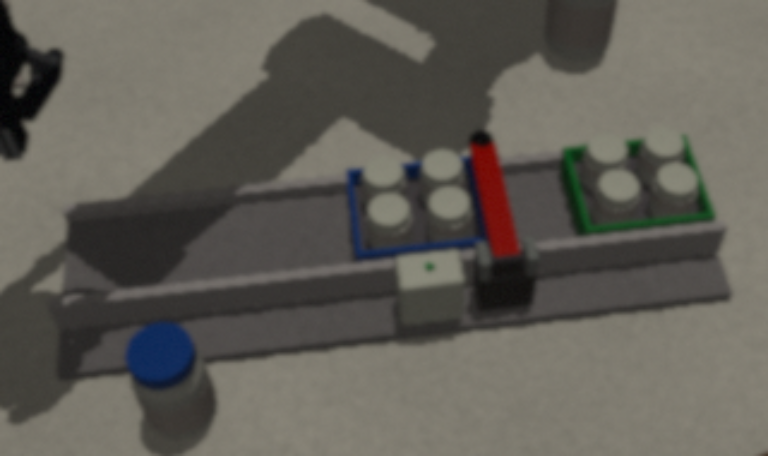

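The tray at (415,205) rests against the lowered flag at (495,195). The green tray and the capped jar are at the same pixels as before, and the arm is clear.

```bash
python3 -c "from workcell import sign_off;print(sign_off())"
```

```text
the job is handed in; nothing more can be done
None
```

The red flag is down across the lane and the blue tray rests against it in front of the reader. I swung the flag over from behind with the closed fingers and pressed it to its end stop. I then slid the tray about 227 mm along the lane, pushing on its rear wall until it stalled against the flag at about 10 N. The gripper then backed off and lifted clear, and I handed in at about 13.8 s.

**Last checks:**
- **Flag:** the bar's top is at 77–79 mm, which matches fully down.
- **Tray position:** the top camera puts the tray centre at x = -85, y = -67 mm in the block's frame, against a target y of -67. The scene camera gives y = -71 mm, but the flag hides part of the tray's front from it. Both values are inside the 6 mm tolerance.
- **Green tray and capped jar:** both are at the same pixels in the scene picture as before the slide. My final numeric check of the green tray failed because other green pixels, probably the reader's dot, got into the measurement, so its position rests on the picture alone.
- **Robot:** it touches nothing, and the wrist force is about 0.

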